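Put the cheese tools away in their slide-top box

ROBOT

A 6-joint arm with a two-finger parallel gripper is mounted at the origin on the work surface. World frame = base frame: x ahead of the robot, y to its left, z up, the work surface at z = 0. Lengths are in m, angles in degrees, forces in N, time in s.
With the tool pointing down it reaches from about 0.35 to 0.725 m from the base axis. Payload 4.3 kg.
Tool frame: the origin (TCP) lies midway between the tips of the shut fingers; the grasp point (between the pads) lies 19 mm behind it; z points along the fingers, y is the line along which they close (so a half turn about z gives the same grasp; the last joint's range is limited). The gripper opens to 85 mm and grips with 20 to 120 N. Pads are 22 mm wide; open, the fingers measure 114 mm over their backs; the gripper's body (76 mm by 85 mm) begins 54 mm behind the grasp point. The pads swing forward as they close: fully open they stand 13 mm farther back than shut.
Start: joints at [-74.674, 21.618, 4.641, 73.018, 0, 83.68], TCP at [0.212, -0.534, 0.231] pointing down, gripper open.
Joint ranges: [-156.06, 156.06], [-48.1, 94.91], [-58.44, 69.94], [-101.28, 121.22], [-78.64, 73.56], [-180, 180]. Speed limits (degrees/s): [147.25, 147.25, 180, 180, 180, 180].

INTERFACE

Orientations are given as [roll, pitch, yaw] about the fixed x, y, z axes, in that order (R = Rz(yaw) Ry(pitch) Rx(roll)).
In Python, from station import read_state, optics, ticket, search_frame, masks_of gives the robot as it stands.
- The arm moves only by the tool carry_out, never from a script. Its argument "targets" is a list that holds one entry, the list of rows, each a list of 5 numbers: the closure, from 0 (fully open) to 1 (shut), then the shift along the tool's x, y, z each as a share of 0.6 m, from -1 to 1, then the turn about the tool's z as a share of 180 degrees, from -1 to 1. In form: [[[grip, dx, dy, dz, spin], ...]]. A call has 1 to 20 rows; each row shifts and turns the commanded pose from where the row before left it, along the tool's axes as they then stand; what a row does not reach is not made up. A row lasts 1/10 s, in which the tool goes at most 50 mm and 8.59 degrees, less where a joint would pass 70% of its speed; a pose out of reach is approached as far as the arm can. A call with a number of a shift or a turn outside -1 to 1 is refused whole. A call with a gripper value outside its range is refused whole. The fingers move at their own pace and stop on an object; "grip_force" is the grip in N (left out, the last holds). Time passes only in rows, so rows that do not move let the fingers close. It gives the time, the measured TCP pose, the force, the opening and the grip force at its end, in the units of the state.
- read_state(): the state, without advancing time (a new reading comes with each control period).
- optics.grab_frame(name): name is "scene" or "top" or "wrist"; returns a dict with "image" (400x640x3 uint8, blue, green, red), "depth" (400x640 float32, m along the optical axis (not along the pixel's ray), 0 where there is no reading), "fx", "fy", "cx", "cy" (pixels), "k1" (the pictures are not rectified: a ray, as slopes to the right and down, at radius r is drawn at 1 + k1 r^2 times it, then the intrinsics apply), "rvec" (rotation vector, rad) and "tvec" (3), from world to camera coordinates, as OpenCV has them. Camera axes: x right, y down, z forward; pixel columns grow to the right and rows downward; lengths in m; the calibration is good to about 2 mm. A picture is of the moment at which its call begins.
- ticket.finish_job(): hands the job in; it is judged then, once.
Trained networks look in a picture, given as the dict that the camera call returned (one of the last four; its "shot" number tells which), for a name from the list of things; names that differ only in an ending like _2 or _b are one class to them, and where a whole thing is asked for, a point or a joint stands for the part that bears it (a point fixed in the world has none). Each returns a list of dicts, best first, with "score" (0 to 1); they miss things now and then, are a little off and sometimes report something else, mostly with a low value. They report only what shows in the picture. A call takes as long as a camera call. They do not tell look-alikes from the thing itself.
- search_frame(label, picture): "box" ([centre column, centre row, width, height] in pixels, round what is visible of it).
- masks_of(label, picture): "mask" (400x640 bool, what is visible of it) and "box" ([centre column, centre row, width, height] in pixels, round what is visible of it).
The state is a dict: "clock": time; "q": joint angles; "joint_velocities": joint speeds; "joint_torque": joint torques, N m; "position": TCP position; "orientation": TCP orientation; "wrist_force": force on the tool from outside, world axes, zero at the start; "moment": the same for the moment, N m; "gripper_width": opening from 0.0 (shut) to 1.0 (fully open); "grip_force": force on a finger pad.
Only numpy, scipy, OpenCV 4.12 (cv2) and the standard library are available. Lean on these libraries where they do the work, as an engineer would, in place of code of your own. Each camera call takes 0.05 s, during which the arm holds its last target. There are 200 camera calls.

TASK

Slide the lid of the wooden box fully open, over its little end ridge, and put every cheese tool and knife rest that is lying on the worktop away in the box, each lying flat in a compartment of its own: the tools in the long compartments with their blades towards the two short compartments, the knife rests in the short ones. Then slide the lid shut again, forcing it over the ridge until it is fully home, without disturbing the mug, the canister or the dip bowl.

Things in the scene. Friction and masses are not known exactly. Their poses are not given: they have to be found in the camera images.
- box: Light wood slide-top box fixed to the worktop; x = the way the lid opens (about the robot's left, +y), z up. Origin on the worktop under the middle of the compartment part: x = -117 (shut end) to +117 mm (opening end), 194 mm wide over 8 mm side walls. Side and shut-end walls 42 mm high, opening-end wall 25 with a small sprung ridge on it. Side walls run on to x = 257 as a bay for the open lid.
- lid (a joint): Lid opening along the box's x, m: 0 = home, 0.225 = fully open (stop; compartments clear from 0.215). Starts home. Slides with 1.5 N; over the ridge, within 10 mm of home (crest at 5), about 12 to 18 N either way. Wood lid 225 x 187 x 6 mm, underside 30 mm, top 36 mm above the worktop; cannot be lifted out.
- lid_pull (a point): Top of the upright brass pull on the lid (moves with it): a bar 14 mm thick along the box's x, 70 mm along the box's y, 28 mm high, standing on the lid; this point is at the centre of the top of the bar, 64 mm above the worktop.
- lane0 (a point): Centre of the floor of one of three long compartments side by side: 158 mm along the box's x, 34 wide; axes as the box's. Floor 6 mm above the worktop, partitions 7 mm higher than the floor (12 mm thick between lanes); a 26 mm ledge as high as the partitions separates the outer lanes from the side walls.
- lane1 (a point): Centre of the floor of one of three long compartments side by side: 158 mm along the box's x, 34 wide; axes as the box's. Floor 6 mm above the worktop, partitions 7 mm higher than the floor (12 mm thick between lanes); a 26 mm ledge as high as the partitions separates the outer lanes from the side walls.
- lane2 (a point): Centre of the floor of one of three long compartments side by side: 158 mm along the box's x, 34 wide; axes as the box's. Floor 6 mm above the worktop, partitions 7 mm higher than the floor (12 mm thick between lanes); a 26 mm ledge as high as the partitions separates the outer lanes from the side walls.
- bay0 (a point): Centre of the floor of one of two short compartments, end to end across the box by its shut end: 30 mm along the box's x, 81 along its y; axes as the box's. Floor 6 mm above the worktop, partitions 7 mm higher (12 mm thick towards the long ones, 16 between the two); a 17 mm ledge as high separates it from the shut-end wall.
- bay1 (a point): Centre of the floor of one of two short compartments, end to end across the box by its shut end: 30 mm along the box's x, 81 along its y; axes as the box's. Floor 6 mm above the worktop, partitions 7 mm higher (12 mm thick towards the long ones, 16 between the two); a 17 mm ledge as high separates it from the shut-end wall.
- cleaver: A cheese cleaver: broad rectangular steel blade 28 mm wide, 4 thick. Length 150 mm along its x; dark handle 80 x 22 wide x 18 thick (x = -75 to +5 mm). Origin at its middle (9 mm above what it lies on); +x to the blade end, z through the thickness; either way up. Handle middle at x = -35 mm; centre of mass x = -15 to -30 mm; about 70 g. Starts flat on the worktop or absent (None).
- fork: A cheese fork: two straight steel prongs, 26 mm over both, 4 thick. Length 150 mm along its x; dark handle 80 x 22 wide x 18 thick (x = -75 to +5 mm). Origin at its middle (9 mm above what it lies on); +x to the blade end, z through the thickness; either way up. Handle middle at x = -35 mm; centre of mass x = -15 to -30 mm; about 70 g. Starts flat on the worktop or absent (None).
- parer: A narrow cheese knife: narrow steel blade 12 mm wide, 4 thick. Length 150 mm along its x; dark handle 80 x 22 wide x 18 thick (x = -75 to +5 mm). Origin at its middle (9 mm above what it lies on); +x to the blade end, z through the thickness; either way up. Handle middle at x = -35 mm; centre of mass x = -15 to -30 mm; about 70 g. Starts flat on the worktop or absent (None).
- cleaver_tip (a point): Blade-end tip of the cleaver, on its mid-line, 75 mm from its origin along its +x.
- fork_tip (a point): Blade-end tip of the fork, on its mid-line, 75 mm from its origin along its +x.
- parer_tip (a point): Blade-end tip of the parer, on its mid-line, 75 mm from its origin along its +x.
- rest0: A knife rest: dark wood dumb-bell bar 74 mm long along its x, middle bar 14 wide x 14 thick, end blocks 12 long x 22 wide x 18 thick. Origin at its centre, 9 mm above what it lies on; ends alike, works either way up; about 40 g. Starts flat on the worktop or absent (None).
- rest1: A knife rest: dark wood dumb-bell bar 74 mm long along its x, middle bar 14 wide x 14 thick, end blocks 12 long x 22 wide x 18 thick. Origin at its centre, 9 mm above what it lies on; ends alike, works either way up; about 40 g. Starts flat on the worktop or absent (None).
- mug: Blue mug, 80 mm across, 90 mm high, origin under its centre. Leave it alone.
- canister: Low white ceramic canister with a lid, 100 mm across, 80 mm high, origin under its centre. Leave it alone.
- dip_bowl: Empty blue dip bowl, 90 mm across, 45 mm high, origin under its centre. Leave it alone.
Things that resemble listed ones, but are neither listed nor needed, are in the scene too. What is shaped like the cleaver but blue is not meant. What is shaped like the rest1 but white is not meant.

How it is judged (in metres and radians):
On the way, in this order (a step that is already met when the one before it is completed fails the run):
1. the lid is slid open (at least 0.2 of its 0.225 m) (value of joint lid above 0.2 m), for 0.2 s.
2. with the lid open, every tool and rest present lies flat in a compartment of its kind, blades towards the short compartments (((x of cleaver in the frame of lane0 between -0.012 and 0.012 m and y of cleaver in the frame of lane0 between -0.015 and 0.015 m and z of cleaver in the frame of lane0 between 0.006 and 0.012 m and angle between the x axis of cleaver and the x axis of box, either way round below 0.22 rad) or (x of cleaver in the frame of lane1 between -0.012 and 0.012 m and y of cleaver in the frame of lane1 between -0.015 and 0.015 m and z of cleaver in the frame of lane1 between 0.006 and 0.012 m and angle between the x axis of cleaver and the x axis of box, either way round below 0.22 rad) or (x of cleaver in the frame of lane2 between -0.012 and 0.012 m and y of cleaver in the frame of lane2 between -0.015 and 0.015 m and z of cleaver in the frame of lane2 between 0.006 and 0.012 m and angle between the x axis of cleaver and the x axis of box, either way round below 0.22 rad)) and x of each of cleaver_tip, fork_tip, parer_tip in the frame of lane1 below -0.04 m and ((x of fork in the frame of lane0 between -0.012 and 0.012 m and y of fork in the frame of lane0 between -0.015 and 0.015 m and z of fork in the frame of lane0 between 0.006 and 0.012 m and angle between the x axis of fork and the x axis of box, either way round below 0.22 rad) or (x of fork in the frame of lane1 between -0.012 and 0.012 m and y of fork in the frame of lane1 between -0.015 and 0.015 m and z of fork in the frame of lane1 between 0.006 and 0.012 m and angle between the x axis of fork and the x axis of box, either way round below 0.22 rad) or (x of fork in the frame of lane2 between -0.012 and 0.012 m and y of fork in the frame of lane2 between -0.015 and 0.015 m and z of fork in the frame of lane2 between 0.006 and 0.012 m and angle between the x axis of fork and the x axis of box, either way round below 0.22 rad)) and ((x of parer in the frame of lane0 between -0.012 and 0.012 m and y of parer in the frame of lane0 between -0.015 and 0.015 m and z of parer in the frame of lane0 between 0.006 and 0.012 m and angle between the x axis of parer and the x axis of box, either way round below 0.22 rad) or (x of parer in the frame of lane1 between -0.012 and 0.012 m and y of parer in the frame of lane1 between -0.015 and 0.015 m and z of parer in the frame of lane1 between 0.006 and 0.012 m and angle between the x axis of parer and the x axis of box, either way round below 0.22 rad) or (x of parer in the frame of lane2 between -0.012 and 0.012 m and y of parer in the frame of lane2 between -0.015 and 0.015 m and z of parer in the frame of lane2 between 0.006 and 0.012 m and angle between the x axis of parer and the x axis of box, either way round below 0.22 rad)) and ((x of rest0 in the frame of bay0 between -0.01 and 0.01 m and y of rest0 in the frame of bay0 between -0.012 and 0.012 m and z of rest0 in the frame of bay0 between 0.006 and 0.012 m and angle between the x axis of rest0 and the y axis of box, either way round below 0.22 rad) or (x of rest0 in the frame of bay1 between -0.01 and 0.01 m and y of rest0 in the frame of bay1 between -0.012 and 0.012 m and z of rest0 in the frame of bay1 between 0.006 and 0.012 m and angle between the x axis of rest0 and the y axis of box, either way round below 0.22 rad)) and ((x of rest1 in the frame of bay0 between -0.01 and 0.01 m and y of rest1 in the frame of bay0 between -0.012 and 0.012 m and z of rest1 in the frame of bay0 between 0.006 and 0.012 m and angle between the x axis of rest1 and the y axis of box, either way round below 0.22 rad) or (x of rest1 in the frame of bay1 between -0.01 and 0.01 m and y of rest1 in the frame of bay1 between -0.012 and 0.012 m and z of rest1 in the frame of bay1 between 0.006 and 0.012 m and angle between the x axis of rest1 and the y axis of box, either way round below 0.22 rad)) and value of joint lid above 0.1 m), for 0.2 s.
At the end, for the whole second after the job is handed in: Lid within 4 mm of home. Each tool flat in a long compartment (centre within 12 mm along, 15 mm across, 3 mm in height, 0.22 rad), blade towards the short ones; each rest flat in a short compartment (10 mm along the box's x, 12 mm across, 3 mm, 0.22 rad); all at rest (((x of cleaver in the frame of lane0 between -0.012 and 0.012 m and y of cleaver in the frame of lane0 between -0.015 and 0.015 m and z of cleaver in the frame of lane0 between 0.006 and 0.012 m and angle between the x axis of cleaver and the x axis of box, either way round below 0.22 rad) or (x of cleaver in the frame of lane1 between -0.012 and 0.012 m and y of cleaver in the frame of lane1 between -0.015 and 0.015 m and z of cleaver in the frame of lane1 between 0.006 and 0.012 m and angle between the x axis of cleaver and the x axis of box, either way round below 0.22 rad) or (x of cleaver in the frame of lane2 between -0.012 and 0.012 m and y of cleaver in the frame of lane2 between -0.015 and 0.015 m and z of cleaver in the frame of lane2 between 0.006 and 0.012 m and angle between the x axis of cleaver and the x axis of box, either way round below 0.22 rad)) and x of each of cleaver_tip, fork_tip, parer_tip in the frame of lane1 below -0.04 m and ((x of fork in the frame of lane0 between -0.012 and 0.012 m and y of fork in the frame of lane0 between -0.015 and 0.015 m and z of fork in the frame of lane0 between 0.006 and 0.012 m and angle between the x axis of fork and the x axis of box, either way round below 0.22 rad) or (x of fork in the frame of lane1 between -0.012 and 0.012 m and y of fork in the frame of lane1 between -0.015 and 0.015 m and z of fork in the frame of lane1 between 0.006 and 0.012 m and angle between the x axis of fork and the x axis of box, either way round below 0.22 rad) or (x of fork in the frame of lane2 between -0.012 and 0.012 m and y of fork in the frame of lane2 between -0.015 and 0.015 m and z of fork in the frame of lane2 between 0.006 and 0.012 m and angle between the x axis of fork and the x axis of box, either way round below 0.22 rad)) and ((x of parer in the frame of lane0 between -0.012 and 0.012 m and y of parer in the frame of lane0 between -0.015 and 0.015 m and z of parer in the frame of lane0 between 0.006 and 0.012 m and angle between the x axis of parer and the x axis of box, either way round below 0.22 rad) or (x of parer in the frame of lane1 between -0.012 and 0.012 m and y of parer in the frame of lane1 between -0.015 and 0.015 m and z of parer in the frame of lane1 between 0.006 and 0.012 m and angle between the x axis of parer and the x axis of box, either way round below 0.22 rad) or (x of parer in the frame of lane2 between -0.012 and 0.012 m and y of parer in the frame of lane2 between -0.015 and 0.015 m and z of parer in the frame of lane2 between 0.006 and 0.012 m and angle between the x axis of parer and the x axis of box, either way round below 0.22 rad)) and ((x of rest0 in the frame of bay0 between -0.01 and 0.01 m and y of rest0 in the frame of bay0 between -0.012 and 0.012 m and z of rest0 in the frame of bay0 between 0.006 and 0.012 m and angle between the x axis of rest0 and the y axis of box, either way round below 0.22 rad) or (x of rest0 in the frame of bay1 between -0.01 and 0.01 m and y of rest0 in the frame of bay1 between -0.012 and 0.012 m and z of rest0 in the frame of bay1 between 0.006 and 0.012 m and angle between the x axis of rest0 and the y axis of box, either way round below 0.22 rad)) and ((x of rest1 in the frame of bay0 between -0.01 and 0.01 m and y of rest1 in the frame of bay0 between -0.012 and 0.012 m and z of rest1 in the frame of bay0 between 0.006 and 0.012 m and angle between the x axis of rest1 and the y axis of box, either way round below 0.22 rad) or (x of rest1 in the frame of bay1 between -0.01 and 0.01 m and y of rest1 in the frame of bay1 between -0.012 and 0.012 m and z of rest1 in the frame of bay1 between 0.006 and 0.012 m and angle between the x axis of rest1 and the y axis of box, either way round below 0.22 rad)) and linear speed of each of cleaver, fork, parer, rest0, rest1 below 0.02 m/s and value of joint lid below 0.004 m); the robot touches nothing.
It fails at once if the mug is moved more than 3 cm (distance of mug from where it was at the start of the episode above 0.03 m).
It fails at once if the canister is moved more than 3 cm (distance of canister from where it was at the start of the episode above 0.03 m).
It fails at once if the dip bowl is moved more than 3 cm (distance of dip_bowl from where it was at the start of the episode above 0.03 m).
Of cleaver, fork, parer, rest0, rest1 only 3 to 5 are there at a start; the rules pass over those that are not, and their reading is None.
At some moment in a run one of cleaver, fork, parer, rest0, rest1 may be knocked a few centimetres aside while the robot is not near it.
Once in a run the grip may slacken for a moment while it holds something.
It also fails if it takes over 210 s, if anything falls off the work surface, if the arm or the gripper's body presses on something with over 40 N, if the wrist force passes 120 N, or if a joint passes its speed limit or range.

## Working session

There is one attempt and no reset: what is moved stays moved. The work goes in short steps, Python scripts to look and compute and a tool call to move; the robot and the scene stay as the last step left them, time stands still between calls to the robot, and variables do not carry over. Pictures are saved under pics/ and viewed, at most 14 in all, crops included, and the job is handed in when it is done.

Besides the shell and the picture viewer there is one more tool, called after "Call:" as name(argument=value, ...), one argument or row to a line, values as JSON. carry_out: Moves the arm, as the interface text tells. Its arguments: {"type":"object","properties":{"targets":{"type":"array"},"grip_force":{"type":"number"}},"required":["targets"]}

```bash
mkdir -p pics; ls; cat > h.py <<'E'
import numpy as np, cv2
from station import read_state, optics, ticket, search_frame, masks_of
def grab(n,save=None):
    p=optics.grab_frame(n)
    if save: cv2.imwrite('pics/'+save,p['image'])
    return p
def world(p,uv,z=None):
    """pixels (N,2) -> world; on plane z, or by depth"""
    uv=np.atleast_2d(np.asarray(uv,float))
    a=(uv-[p['cx'],p['cy']])/[p['fx'],p['fy']]
    s=a.copy()
    for _ in range(20): s=a/(1+p['k1']*(s**2).sum(1,keepdims=True))
    R,_=cv2.Rodrigues(np.array(p['rvec'],float)); t=np.array(p['tvec'],float).ravel()
    d=np.c_[s,np.ones(len(s))]@R; c=-R.T@t
    if z is None:
        k=p['depth'][uv[:,1].round().astype(int),uv[:,0].round().astype(int)]
    else: k=(z-c[2])/d[:,2]
    return c+d*k[:,None]
def pix(p,X):
    R,_=cv2.Rodrigues(np.array(p['rvec'],float)); t=np.array(p['tvec'],float).ravel()
    c=np.atleast_2d(X)@R.T+t; s=c[:,:2]/c[:,2:]
    s=s*(1+p['k1']*(s**2).sum(1,keepdims=True))
    return s*[p['fx'],p['fy']]+[p['cx'],p['cy']]
E
python3 - <<'E'
from h import *
print(read_state())
for n in('top','scene'):
    p=grab(n,n+'0.png')
    print(n,p['fx'],p['k1'],world(p,[[320,200]]))
    for l in('box','lid_pull','cleaver','fork','parer','rest0','mug','canister','dip_bowl'):
        for r in masks_of(l,p)[:4]:
            m=r['mask'];v,u=np.nonzero(m)
            X=world(p,np.c_[u,v]); X=X[np.isfinite(X).all(1)]
            print(l,round(r['score'],2),np.round(r['box']),np.median(X,0).round(3), cv2.mean(p['image'],m.astype(np.uint8))[:3])
E
```

```text
pics
{'clock': 0.0, 'q': array([-7.46716103e+01,  2.16614485e+01,  4.56094645e+00,  7.30180592e+01,
        7.86683577e-04,  8.36801047e+01]), 'joint_velocities': array([-0.07617663,  0.15653045,  0.0022193 , -0.04068341,  0.04501095,
       -0.01901045]), 'joint_torque': array([ 5.25600499e-04, -4.63601124e+01,  2.69878507e+01,  2.05426861e-02,
        4.16235741e-05,  1.25939187e-05]), 'position': array([ 0.21195203, -0.53379   ,  0.23035192]), 'orientation': array([-1.79882246e+02, -1.38330539e-02,  2.16482700e+01]), 'wrist_force': array([-0.04786354,  0.49020417, -0.25023073]), 'moment': array([ 0.02668681,  0.04555365, -0.01854451]), 'grip_force': 0.0, 'gripper_width': 0.9969574749522058}
top 507.57088110845143 0.04716467054536799 [[ 0.58295624 -0.15373944  0.00193767]]
box 0.76 [149. 221. 202. 121.] [0.534 0.19  0.035] (69.90556873376256, 105.01321585903084, 149.2603637185135)
lid_pull 0.63 [179. 216. 121. 104.] [0.544 0.13  0.036] (58.70794765400574, 94.40568145547398, 143.46441110756464)
cleaver 0.83 [368. 327.  67.  55.] [ 0.319 -0.252  0.013] (118.73564356435644, 71.2643564
[... 1700 characters left out ...]
355, 97.22588832487308)
rest0 0.77 [229. 287.  36.  22.] [ 0.506 -0.404  0.015] (166.7824561403509, 183.86666666666667, 187.98245614035088)
rest0 0.54 [261. 230.  29.  24.] [ 0.484 -0.263  0.014] (34.94422310756972, 46.589641434262944, 67.02788844621514)
mug 0.85 [428. 182.  42.  47.] [0.772 0.028 0.055] (76.53430656934306, 60.94598540145985, 41.93065693430657)
mug 0.7 [388. 257.  48.  60.] [ 0.777 -0.204  0.077] (156.15384615384616, 176.8152834008097, 179.86892712550608)
canister 0.87 [385. 256.  48.  57.] [ 0.777 -0.203  0.077] (155.85, 176.47373737373738, 179.52323232323232)
dip_bowl 0.74 [332. 314.  48.  42.] [ 0.727 -0.357  0.021] (109.929532351057, 87.87828315182574, 60.59256886611146)
```

```bash
python3 - <<'E'
import cv2
a=cv2.imread('pics/top0.png');cv2.imwrite('pics/top0b.png',cv2.resize(a[50:370,30:470],None,fx=1.8,fy=1.8,interpolation=cv2.INTER_CUBIC))
E
```

```text
(no output)
```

View pics/top0b.png

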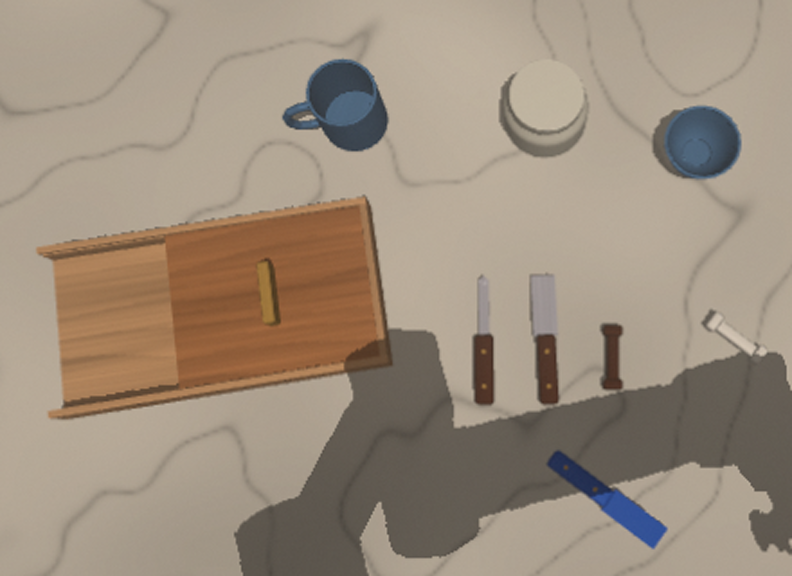

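The crop shows three wanted items: the narrow knife at (297,240), the cleaver at (332,237) and the knife rest at (368,248). The cleaver and the rest are the brown/dark ones. The blue cleaver at (368,327) and the white rest at (440,239) are the look-alikes, so I'll leave them alone. No fork or second rest is visible. Next I'll measure the poses.

```bash
cat >> h.py <<'E'
def boxfit(p,verbose=True):
    v,u=np.mgrid[0:400,0:640]; uv=np.c_[u.ravel(),v.ravel()]
    X=world(p,uv).astype(np.float32); d=p['depth'].ravel()
    k=(d>0)&(X[:,2]>.0385)&(X[:,2]<.046)&(X[:,0]<.70)&(X[:,0]>.35)&(X[:,1]>-.06)&(X[:,1]<.45)
    m=np.zeros(400*640,np.uint8);m[k]=1
    n,l,s,c=cv2.connectedComponentsWithStats(m.reshape(400,640))
    P=X[k]
    r=cv2.minAreaRect(P[:,:2]*1000); return r,P
def rect(p,mask,z):
    """world min-area rect of mask at plane z: centre, long axis dir, sizes(mm)"""
    c=max(cv2.findContours(mask.astype(np.uint8),cv2.RETR_EXTERNAL,cv2.CHAIN_APPROX_NONE)[0],key=cv2.contourArea)[:,0]
    W=world(p,c,z)[:,:2].astype(np.float32)*1000
    b=cv2.boxPoints(cv2.minAreaRect(W)); e=[b[1]-b[0],b[2]-b[1]]
    i=int(np.linalg.norm(e[1])>np.linalg.norm(e[0]))
    ax=e[i]/np.linalg.norm(e[i])
    return b.mean(0),np.degrees(np.arctan2(ax[1],ax[0])),(np.linalg.norm(e[i]),np.linalg.norm(e[1-i]))
E
python3 - <<'E'
from h import *
for n in('top','scene'):
    p=grab(n)
    r,P=boxfit(p); print(n,r,len(P))
    v,u=np.mgrid[0:400,0:640]; uv=np.c_[u.ravel(),v.ravel()]
    X=world(p,uv); k=(X[:,2]>.055)&(X[:,2]<.07)&(abs(X[:,0]-.53)<.1)&(abs(X[:,1]-.13)<.12)
    print('pull',cv2.minAreaRect((X[k,:2]*1000).astype(np.float32)),k.sum(),np.median(X[k],0))
    for l in('cleaver','parer','rest0'):
        for q in masks_of(l,p)[:3]: print(l,round(q['score'],2),rect(p,q['mask'],.012))
E
```

```text
top ((535.962158203125, 196.2146453857422), (196.42001342773438, 372.6168212890625), 9.364786148071289) 2862
pull ((546.22265625, 130.64590454101562), (70.70877838134766, 15.062161445617676), 8.972528457641602) 271 [0.54562717 0.12929509 0.06360683]
cleaver 0.78 (array([ 322.29956, -247.29239], dtype=float32), np.float32(53.904743), (np.float32(148.35712), np.float32(26.493498)))
cleaver 0.61 (array([ 502.2821 , -181.01208], dtype=float32), np.float32(2.245586), (np.float32(148.77606), np.float32(28.952806)))
parer 0.86 (array([ 500.0896 , -107.01035], dtype=float32), np.float32(0.6760258), (np.float32(144.44154), np.float32(22.899101)))
rest0 0.7 (array([ 501.3601 , -399.16986], dtype=float32), np.float32(50.427536), (np.float32(75.7645), np.float32(24.656782)))
rest0 0.63 (array([ 481.03522, -256.6121 ], dtype=float32), np.float32(-0.82176965), (np.float32(72.9038), np.float32(22.908974)))
scene ((538.1986694335938, 192.02809143066406), (195.94171142578125, 374.6218566894531), 9.080554008483887) 710
pull ((549.0376586914062, 127.8258056640625), (68.6502456665039, 18.377588272094727), 11.19742202758789) 127 [0.5502966  0.12578294 0.06130009]
cleaver 0.94 (array([ 328.2619 , -252.00728], dtype=float32), np.float32(53.38549), (np.float32(150.77173), np.float32(33.88402)))
cleaver 0.81 (array([ 503.6047 , -185.77675], dtype=float32), np.float32(2.8696918), (np.float32(151.7033), np.float32(30.001307)))
cleaver 0.43 (array([766.84595,  85.97011], dtype=float32), np.float32(-80.87201), (np.float32(172.40312), np.float32(86.24451)))
parer 0.66 (array([ 503.37616, -112.64511], dtype=float32), np.float32(1.1597748), (np.float32(145.62355), np.float32(27.037857)))
rest0 0.85 (array([ 506.0581 , -403.26297], dtype=float32), np.float32(53.72358), (np.float32(74.6637), np.float32(27.28988)))
rest0 0.83 (array([ 482.70212, -263.22076], dtype=float32), np.float32(-3.433624), (np.float32(80.48316), np.float32(27.757107)))
```

Call:
carry_out(
  targets=[
    [[0,0.0579,-0.0515,0,0],[0,0.0579,-0.0515,0,0],[0,0.0579,-0.0515,0,0],[0,0.0579,-0.0515,0,0],[0,0.0579,-0.0515,0,0],[0,0.0579,-0.0515,0,0],[0,0.0579,-0.0515,0,0],[0,0.0579,-0.0515,0,0],[0,0.0579,-0.0515,0,0],[0,0.0579,-0.0515,0,0],[0,0.0579,-0.0515,0,0],[0,0.0579,-0.0515,0,0],[0,0.0579,-0.0515,0,0],[0,0.0579,-0.0515,0,0],[0,0.0579,-0.0515,0,0],[0,0.0579,-0.0515,0,0]],
  ],
)

```text
clock: 3.0
position: [0.547, 0.132, 0.2314]
orientation: [180.0, -0.0, 21.7]
wrist_force: [0.9, -1.1, 0.8]
gripper_width: 1.006
grip_force: 0.0
```

Call:
carry_out(
  targets=[
    [[0,0,0,0,-0.0465],[0,0,0,0,-0.0465],[0,0,0,0,-0.0465],[0,0,0,0,-0.0465],[0,0,0,0,-0.0465],[0,0,0,0,-0.0465],[0,0,0,0,-0.0465],[0,0,0,0,-0.0465],[0,0,0,0,-0.0465],[0,0,0,0,-0.0465],[0,0,0,0,-0.0465],[0,0,0,0,-0.0465],[0,0,0,0,-0.0465],[0,0,0,0,-0.0465],[0,0,0,0,-0.0465],[0,0,0,0,-0.0465],[0,0,0,0,-0.0465],[0,0,0,0,-0.0465],[0,0,0,0,-0.0465],[0,0,0,0,-0.0465]],
  ],
)

```text
clock: 5.0
position: [0.5464, 0.1301, 0.2313]
orientation: [-180.0, 0.0, -170.6]
wrist_force: [0.2, -0.7, 0.0]
gripper_width: 0.999
grip_force: 0.0
```

```bash
cat >> h.py <<'E'
def to(tx,ty,tz,yaw=None):
    """tool-frame shares needed to reach a world TCP (and yaw, turned last)"""
    s=read_state(); P=s['position']; Y=s['orientation'][2]; a=np.radians(Y)
    d=np.array([tx,ty,tz])-P
    x=d[0]*np.cos(a)+d[1]*np.sin(a); y=d[0]*np.sin(a)-d[1]*np.cos(a)
    sp=0 if yaw is None else -((yaw-Y+180)%360-180)
    n=max(np.hypot(x,y)/.045,1)
    print('shares x %.4f y %.4f z %.4f spin %.4f'%(x/.6,y/.6,-d[2]/.6,sp/180),'min rows xy %.1f z %.1f spin %.1f'%(n,abs(d[2])/.045,abs(sp)/8.5), 'pos',P.round(4),'yaw',round(Y,2),'t',round(s['clock'],1))
E
python3 - <<'E'
from h import *
p=grab('wrist','w1.png')
v,u=np.mgrid[0:400,0:640]; uv=np.c_[u.ravel(),v.ravel()]
X=world(p,uv); k=(X[:,2]>.058)&(X[:,2]<.07)&(abs(X[:,0]-.53)<.1)&(abs(X[:,1]-.13)<.12)
print('pull',cv2.minAreaRect((X[k,:2]*1000).astype(np.float32)),k.sum())
print(boxfit(p)[0])
to(.546,.130,.043,189.2)
E
```

```text
pull ((545.9698486328125, 130.06065368652344), (68.89669036865234, 12.958451271057129), 9.059466361999512) 712
((535.8680419921875, 195.246826171875), (194.0044403076172, 374.4219055175781), 9.438911437988281)
shares x 0.0007 y -0.0001 z 0.3138 spin 0.0022 min rows xy 1.0 z 4.2 spin 0.0 pos [0.5464 0.1301 0.2313] yaw -170.4 t 5.0
```

View pics/w1.png

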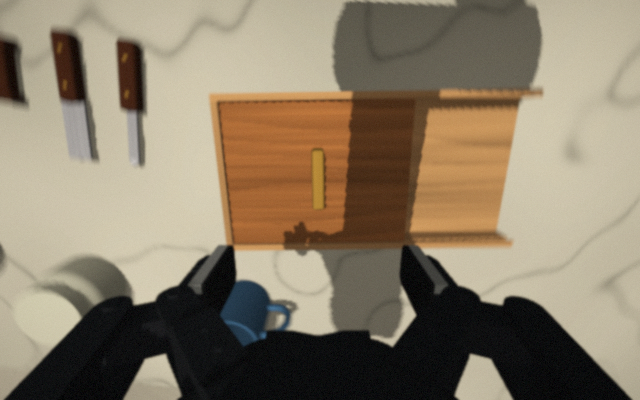

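The wrist view shows the pull at (318,180), midway between the fingers and lined up with them. The box fit agrees with the top camera. I'll descend, grip the pull and slide the lid open.

Call:
carry_out(
  targets=[
    [[0,0,0,0.06,0.002],[0,0,0,0.06,0],[0,0,0,0.06,0],[0,0,0,0.06,0],[0,0,0,0.04,0],[0,0,0,0.034,0],[0.6,0,0,0,0],[1,0,0,0,0],[1,0,0,0,0],[1,0,0,0,0],[1,0,0,0,0],[1,0,0,0,0],[1,0,0,0,0],[1,0,0,0,0]],
  ],
  grip_force=80,
)

```text
clock: 6.45
position: [0.5475, 0.1302, 0.0443]
orientation: [-180.0, 0.1, -171.3]
wrist_force: [-0.8, -0.6, 5.5]
gripper_width: 0.144
grip_force: 78.8
```

Call:
carry_out(
  targets=[
    [[1,0,0.01,0,0],[1,0,0.01,0,0],[1,0,0.01,0,0],[1,0,0.02,0,0],[1,0,0.03,0,0],[1,0,0.03,0,0],[1,0,0.03,0,0],[1,0,0.03,0,0],[1,0,0.03,0,0],[1,0,0.03,0,0],[1,0,0.03,0,0],[1,0,0.03,0,0],[1,0,0.03,0,0],[1,0,0.03,0,0],[1,0,0.015,0,0],[1,0,0.008,0,0],[1,0,0.004,0,0],[1,0,0,0,0],[1,0,0,0,0]],
  ],
)

```text
clock: 8.35
position: [0.5106, 0.3522, 0.0443]
orientation: [-179.8, -0.1, -171.3]
wrist_force: [-7.1, -6.2, 13.0]
gripper_width: 0.141
grip_force: 80.1
```

```bash
python3 - <<'E'
from h import *
s=read_state();print({k:np.round(s[k],3) for k in('position','orientation','wrist_force','grip_force','gripper_width')})
u=np.array([-np.sin(np.radians(9.3)),np.cos(np.radians(9.3))]);print('moved',(s['position'][:2]-[.546,.130])@u)
E
```

```text
{'position': array([0.511, 0.352, 0.044]), 'orientation': array([-1.79840e+02, -1.33000e-01, -1.71274e+02]), 'wrist_force': array([-7.092, -6.189, 13.02 ]), 'grip_force': np.float64(80.091), 'gripper_width': np.float64(0.141)}
moved 0.2249791784118468
```

Call:
carry_out(
  targets=[
    [[0.3,0,0,0,0],[0,0,0,0,0],[0,0,0,0,0],[0,0,0,-0.04,0],[0,0,0,-0.06,0],[0,0,0,-0.07,0],[0,0,0,-0.07,0],[0,0,0,-0.07,0],[0,0,0,-0.03,0]],
  ],
)

```text
clock: 9.25
position: [0.514, 0.3547, 0.2517]
orientation: [179.9, 0.4, -171.3]
wrist_force: [0.3, -0.1, 0.4]
gripper_width: 0.996
grip_force: 0.0
```

```bash
python3 - <<'E'
from h import *
to(.50,-.15,.26,-178)
E
```

```text
shares x 0.1500 y -0.8281 z -0.0138 spin 0.0371 min rows xy 11.2 z 0.2 spin 0.8 pos [0.514  0.3547 0.2517] yaw -171.32 t 9.2
```

Call:
carry_out(
  targets=[
    [[0,0.0115,-0.0637,0,0.003],[0,0.0115,-0.0637,0,0.003],[0,0.0115,-0.0637,0,0.003],[0,0.0115,-0.0637,0,0.003],[0,0.0115,-0.0637,0,0.003],[0,0.0115,-0.0637,0,0.003],[0,0.0115,-0.0637,0,0.003],[0,0.0115,-0.0637,0,0.003],[0,0.0115,-0.0637,0,0.003],[0,0.0115,-0.0637,0,0.003],[0,0.0115,-0.0637,0,0.003],[0,0.0115,-0.0637,0,0.003],[0,0.0115,-0.0637,-0.014,0],[0,0,0,0,0],[0,0,0,0,0]],
  ],
)

```text
clock: 10.75
position: [0.4703, -0.1498, 0.2553]
orientation: [180.0, 0.0, -177.9]
wrist_force: [0.1, 0.3, -0.4]
gripper_width: 1.0
grip_force: 0.0
```

```bash
cat >> h.py <<'E'
def tools(p,names=('cleaver','parer','rest0')):
    for l in names:
        for q in masks_of(l,p)[:3]:
            c,a,s=rect(p,q['mask'],.010)
            print(l,round(q['score'],2),np.round(q['box']),'c',c.round(1),'ang',round(float(a),1),'size',np.round(s,1),'bgr',np.round(cv2.mean(p['image'],q['mask'].astype(np.uint8))[:3]))
E
python3 - <<'E'
from h import *
to(.50,-.15,.26,-178)
p=grab('wrist','w2.png'); tools(p)
p=grab('top','t2.png'); tools(p)
print(boxfit(p)[0])
E
```

```text
shares x -0.0495 y -0.0022 z -0.0078 spin 0.0005 min rows xy 1.0 z 0.1 spin 0.0 pos [ 0.4703 -0.1498  0.2553] yaw -177.92 t 10.8
cleaver 0.88 [240.  46. 111.  92.] c [ 323.  -248.2] ang 53.5 size [152.4  29. ] bgr [139.  70.  39.]
cleaver 0.76 [296. 187.  23. 104.] c [ 501.3 -182.4] ang 2.8 size [150.7  28.2] bgr [ 79.  89. 104.]
parer 0.58 [345. 190.  21. 100.] c [ 500.8 -109.3] ang 2.4 size [149.7  24. ] bgr [55. 67. 86.]
rest0 0.7 [612. 218.  55. 122.] c [532.4 305.5] ang 9.5 size [188.6  87. ] bgr [ 37.  72. 120.]
rest0 0.68 [239. 172.  19.  57.] c [ 480.5 -259.8] ang -2.0 size [75.6 24.7] bgr [28. 40. 60.]
rest0 0.66 [140. 186.  52.  44.] c [ 503.3 -402.3] ang 53.1 size [76.2 29.5] bgr [139. 157. 164.]
cleaver 0.83 [369. 328.  66.  54.] c [ 322.7 -246.5] ang 55.0 size [150.8  30.8] bgr [161.  98.  73.]
cleaver 0.47 [334. 101.  42.  33.] c [ 810.9 -193. ] ang 64.2 size [99.5 54.8] bgr [176. 198. 210.]
parer 0.29 [ 68. 235. 126. 107.] c [513.6 365.4] ang -80.6 size [236.  195.1] bgr [ 66. 104. 157.]
rest0 0.83 [439. 239.  36.  28.] c [ 502.6 -399.8] ang 50.1 size [74.3 23.4] bgr [175. 192. 203.]
rest0 0.74 [370. 247.  12.  37.] c [ 482.3 -258.9] ang -0.9 size [75.1 23. ] bgr [60. 71. 93.]
((527.904052734375, 245.47633361816406), (196.19204711914062, 440.7509765625), 9.336128234863281)
```

View pics/w2.png

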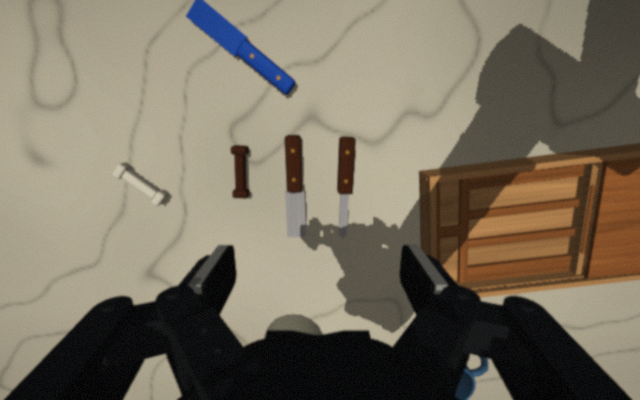

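Wrist view: the cleaver is at (295,187), the parer at (345,187) and the dark rest at (240,172). The open box's compartments are on the right. I'll refine the handle poses by colour.

```bash
cat >> h.py <<'E'
def handle(p,box,z=.016):
    """dark-wood blob inside a pixel box (cx,cy,w,h), in world on plane z"""
    cx,cy,w,h=box; g=np.zeros((400,640),np.uint8)
    hsv=cv2.cvtColor(p['image'],cv2.COLOR_BGR2HSV)
    a,b,c,d=[int(max(0,x)) for x in(cx-w/2-8,cx+w/2+8,cy-h/2-8,cy+h/2+8)]
    g[c:d,a:b]=((hsv[...,1]>100)&(hsv[...,2]<150))[c:d,a:b]
    return rect(p,g,z)
E
python3 - <<'E'
from h import *
p=grab('wrist')
for n,b in(('cleaver',[296,187,23,104]),('parer',[345,190,21,100]),('rest',[239,172,19,57])):
    print(n,handle(p,b))
to(.466,-.1105,.05,-177.5)
E
```

```text
cleaver (array([ 464.86316, -183.62735], dtype=float32), np.float32(2.603544), (np.float32(76.169014), np.float32(20.347023)))
parer (array([ 464.0279  , -111.531876], dtype=float32), np.float32(0.9688196), (np.float32(75.30538), np.float32(20.169632)))
rest (array([ 478.6952 , -257.38605], dtype=float32), np.float32(-0.5890583), (np.float32(71.7996), np.float32(21.619673)))
shares x 0.0045 y 0.0635 z 0.3421 spin -0.0013 min rows xy 1.0 z 4.6 spin 0.0 pos [ 0.4702 -0.1485  0.2553] yaw -177.73 t 11.2
```

Call:
carry_out(
  targets=[
    [[0.4,-0.004,0.0625,0,0.004],[0.4,0,0,0.06,0],[0.4,0,0,0.07,0],[0.4,0,0,0.07,0],[0.4,0,0,0.07,0],[0.4,0,0,0.06,0],[0.4,0,0,0,0],[0.4,0,0,0,0]],
  ],
)

```text
clock: 12.0
position: [0.4707, -0.1113, 0.0576]
orientation: [180.0, -0.1, -178.5]
wrist_force: [0.6, -0.1, 0.9]
gripper_width: 0.599
grip_force: 0.0
```

```bash
python3 - <<'E'
from h import *
p=grab('wrist','w3.png'); tools(p,('parer','cleaver')); to(.471,-.111,.008,-178.5)
print(read_state()['gripper_width'])
for q in masks_of('parer',p)[:1]: print(handle(p,q['box']))
E
```

```text
parer 0.89 [319. 247.  34. 176.] c [ 498.1 -110.2] ang 1.3 size [145.8  23. ] bgr [39. 51. 72.]
cleaver 0.86 [217. 222.  46. 132.] c [ 476.2 -183.9] ang 1.7 size [102.   26.9] bgr [32. 45. 69.]
cleaver 0.83 [151.  39. 120.  76.] c [ 348.1 -214.1] ang 52.8 size [69.1 24.3] bgr [129.  62.  32.]
shares x 0.0037 y 0.0024 z 0.0860 spin -0.0000 min rows xy 1.0 z 1.1 spin 0.0 pos [ 0.4732 -0.1124  0.0596] yaw -178.51 t 12.2
0.5993198146854716
(array([ 464.25775, -110.94104], dtype=float32), np.float32(0.7256332), (np.float32(78.512405), np.float32(20.28277)))
```

View pics/w3.png

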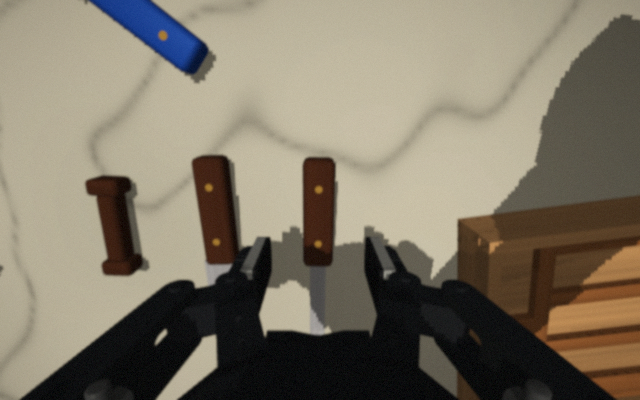

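The parer handle at (319,210) is centred between the fingers, and the cleaver is clear of them. I'll grasp the parer.

Call:
carry_out(
  targets=[
    [[0.4,0,0,0.04,0],[0.4,0,0,0.03,0],[0.4,0,0,0.013,0],[0.6,0,0,0,0],[1,0,0,0,0],[1,0,0,0,0],[1,0,0,0,0],[1,0,0,0,0],[1,0,0,0,0],[1,0,0,0,0]],
  ],
  grip_force=60,
)

```text
clock: 13.2
position: [0.4722, -0.112, 0.0088]
orientation: [-179.9, 0.1, -178.5]
wrist_force: [-1.8, 1.0, 6.8]
gripper_width: 0.231
grip_force: 59.5
```

Call:
carry_out(
  targets=[
    [[1,0,0,-0.02,0],[1,0,0,-0.04,0],[1,0,0,-0.06,0],[1,0,0,-0.06,0],[1,0,0,-0.04,0],[1,0,0,0,0]],
  ],
)

```text
clock: 13.8
position: [0.4741, -0.1127, 0.1436]
orientation: [-179.8, 0.4, -178.5]
wrist_force: [0.3, -0.6, -1.3]
gripper_width: 0.236
grip_force: 58.8
```

```bash
cat >> h.py <<'E'
A=np.radians(9.35); BX=np.array([-np.sin(A),np.cos(A)]); BY=np.array([-np.cos(A),-np.sin(A)])
BO=np.array([.5359,.1956])-.070*BX
def bw(x,y): return BO+x*BX+y*BY
E
python3 - <<'E'
from h import *
print(BO, 'lanes at y=+-46,handle x 57:',bw(.057,.046),bw(.057,-.046))
w=bw(.057,-.046); to(w[0],w[1],.13,99.35)
p=grab('wrist','w4.png'); tools(p,('parer',))
E
```

```text
[0.54727255 0.12653   ] lanes at y=+-46,handle x 57: [0.49262319 0.17529933] [0.5834009 0.1902461]
shares x -0.1952 y 0.5000 z 0.0227 spin 0.4563 min rows xy 7.2 z 0.3 spin 9.7 pos [ 0.4741 -0.1127  0.1436] yaw -178.51 t 13.8
parer 0.86 [319. 253.  47. 167.] c [ 555.4 -111.8] ang 1.2 size [203.9  44.7] bgr [26. 39. 62.]
```

View pics/w4.png

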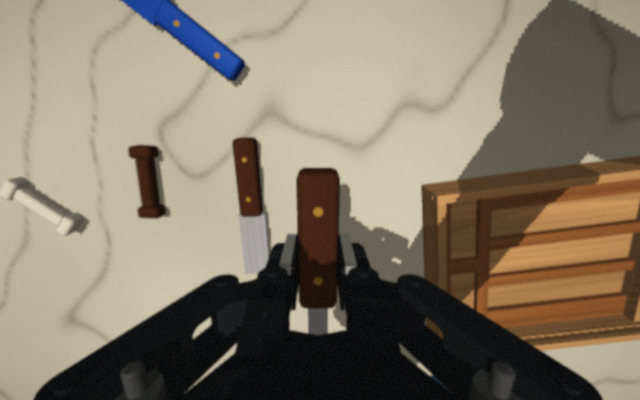

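```bash
cat >> h.py <<'E'
def butt(p,lift):
    """held handle butt (image-top end) : distance (mm) from TCP along tool -x/+x, and lateral, on its top plane"""
    s=np.mean([read_state()['position'] for _ in range(1)],0); z=s[2]+lift
    hsv=cv2.cvtColor(p['image'],cv2.COLOR_BGR2HSV); g=((hsv[...,1]>90)&(hsv[...,2]<140)).astype(np.uint8)
    n,l,st,c=cv2.connectedComponentsWithStats(g[:, 290:350])
    col=[r for r in range(120,300) if g[r,305:333].mean()>.8]
    top=col[0]; xs=np.nonzero(g[top+15,280:360])[0]+280
    W=world(p,[[xs.mean(),top],[xs.min(),top+15],[xs.max(),top+15]],z)
    return top,(W-s)*1000
E
python3 - <<'E'
from h import *
p=grab('wrist'); print(butt(p,.010),read_state()['position'])
E
```

```text
(169, array([[-47.06233702,  -1.86335023,  10.        ],
       [-39.35234241, -11.70800828,  10.        ],
       [-39.88051996,   8.36965882,  10.        ]])) [ 0.47065839 -0.11140488  0.13891298]
```

Call:
carry_out(
  targets=[
    [[1,-0.0201,0.0498,0,0],[1,-0.0201,0.0498,0,0],[1,-0.0201,0.0498,0,0],[1,-0.0201,0.0498,0,0],[1,-0.0201,0.0498,0,0],[1,-0.0201,0.0498,0,0],[1,-0.0201,0.0498,0,0],[1,-0.0201,0.0498,0,0],[1,-0.0201,0.0498,0,0],[1,-0.0201,0.0498,0,0]],
  ],
)

```text
clock: 14.95
position: [0.5828, 0.1913, 0.1371]
orientation: [-179.9, -0.2, -178.5]
wrist_force: [0.6, -0.1, -0.3]
gripper_width: 0.234
grip_force: 58.9
```

Call:
carry_out(
  targets=[
    [[1,0,0,0,0.04],[1,0,0,0,0.04],[1,0,0,0,0.04],[1,0,0,0,0.04],[1,0,0,0,0.04],[1,0,0,0,0.04],[1,0,0,0,0.04],[1,0,0,0,0.04],[1,0,0,0,0.04],[1,0,0,0,0.04],[1,0,0,0,0.04],[1,0,0,0,0.0163],[1,0,0,0,0],[1,0,0,0,0],[1,0,0,0,0]],
  ],
)

```text
clock: 16.45
position: [0.5834, 0.1901, 0.1386]
orientation: [-179.9, 0.0, 99.4]
wrist_force: [0.3, -0.5, -0.7]
gripper_width: 0.239
grip_force: 58.9
```

```bash
python3 - <<'E'
from h import *
w=bw(.057,-.046)
for _ in range(3): p=grab('wrist','w5.png'); to(w[0],w[1],.016,99.35)
print(read_state()['gripper_width'])
t=grab('top'); print(boxfit(t)[0]); tools(t,('parer',))
E
```

```text
shares x 0.0001 y -0.0002 z 0.2048 spin 0.0002 min rows xy 1.0 z 2.7 spin 0.0 pos [0.5836 0.1902 0.1389] yaw 99.39 t 16.5
shares x 0.0001 y -0.0005 z 0.2052 spin 0.0002 min rows xy 1.0 z 2.7 spin 0.0 pos [0.5837 0.1902 0.1391] yaw 99.38 t 16.6
shares x 0.0001 y -0.0006 z 0.2054 spin 0.0001 min rows xy 1.0 z 2.7 spin 0.0 pos [0.5838 0.1902 0.1393] yaw 99.37 t 16.6
0.238875541535636
((528.8544311523438, 237.52589416503906), (196.60983276367188, 456.5100402832031), 9.415399551391602)
parer 0.84 [160. 185.  60.  15.] c [619.9 186.2] ang -85.7 size [119.8  26.7] bgr [ 80.  88. 103.]
```

View pics/w5.png

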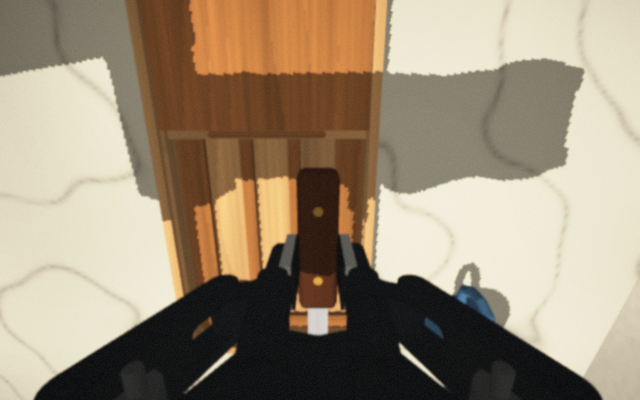

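The parer handle hangs over the far lane at (318,240), in line with the box. I'll lower it.

Call:
carry_out(
  targets=[
    [[1,0,0,0.04,0],[1,0,0,0.05,0],[1,0,0,0.05,0],[1,0,0,0.03,0],[1,0,0,0.018,0],[1,0,0,0.01,0],[1,0,0,0.007,0],[1,0,0,0,0],[1,0,0,0,0]],
  ],
)

```text
clock: 17.6
position: [0.5847, 0.1904, 0.0174]
orientation: [179.9, 0.0, 99.4]
wrist_force: [0.4, 0.2, -0.7]
gripper_width: 0.238
grip_force: 58.9
```

```bash
python3 - <<'E'
from h import *
for _ in range(2): p=grab('wrist','w6.png')
w=bw(.057,-.046);to(w[0],w[1],.0155,99.35); s=read_state(); print(s['wrist_force'],s['gripper_width'])
E
```

```text
shares x 0.0001 y -0.0022 z 0.0032 spin 0.0000 min rows xy 1.0 z 0.0 spin 0.0 pos [0.5847 0.1904 0.0174] yaw 99.35 t 17.7
[ 0.84686101 -0.70506175 -0.46993148] 0.23555383091191667
```

View pics/w6.png

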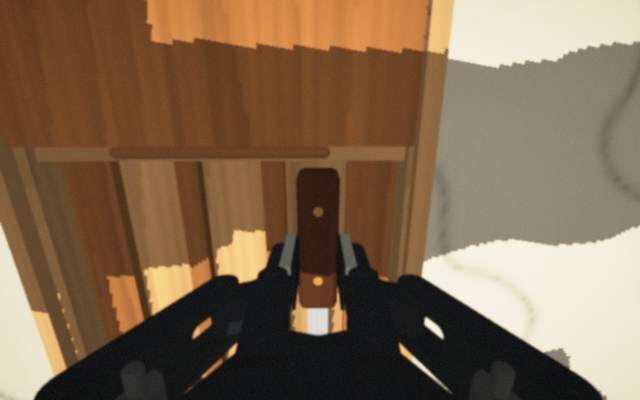

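The handle is inside the lane, between the partitions at columns 287 and 345, with the butt short of the end wall. I'll lower it a little more and release.

Call:
carry_out(
  targets=[
    [[1,0,0,0.003,0],[1,0,0,0,0],[0.7,0,0,0,0],[0.6,0,0,0,0],[0.6,0,0,0,0],[0.6,0,0,0,0],[0.6,0,0,-0.02,0],[0.6,0,0,-0.04,0],[0.6,0,0,-0.06,0],[0.6,0,0,-0.08,0],[0.4,0,0,-0.08,0],[0.4,0,0,-0.08,0],[0.4,0,0,0,0],[0.4,0,0,0,0]],
  ],
)

```text
clock: 19.1
position: [0.5851, 0.1905, 0.2333]
orientation: [179.7, -0.0, 99.4]
wrist_force: [0.2, -0.2, -1.7]
gripper_width: 0.6
grip_force: 0.0
```

```bash
cat >> h.py <<'E'
def inbox(X): 
    d=np.asarray(X)[:2]-BO*1000; return np.round([d@BX,d@BY],1)
E
python3 - <<'E'
from h import *
p=grab('wrist')
for q in masks_of('parer',p)[:3]:
    c,a,s=rect(p,q['mask'],.016);h=handle(p,q['box'],.023); print(q['score'],inbox(c),a,s,'handle',inbox(h[0]),h[1:])
t=grab('top'); tools(t,('cleaver','rest0'))
for q in masks_of('parer',t)[:3]:
    c,a,s=rect(t,q['mask'],.016);print('top',q['score'],inbox(c),a,s)
to(.470,-.1835,.15,-177.5)
to(.470,-.1835,.15,99.35)
E
```

```text
0.73 [ 28.1 -45.9] -81.19077 (np.float32(146.54744), np.float32(21.385818)) handle [ 31.4 -46. ] (np.float32(-80.648415), (np.float32(155.43944), np.float32(40.420002)))
cleaver 0.81 [369. 329.  64.  51.] c [ 322.2 -246.9] ang 54.8 size [148.6  27.1] bgr [139.  80.  55.]
cleaver 0.8 [333. 236.  16.  72.] c [ 502.5 -179.2] ang 1.8 size [149.1  28. ] bgr [ 94. 101. 115.]
rest0 0.88 [440. 238.  36.  27.] c [ 501.9 -400.9] ang 50.6 size [76.8 23.2] bgr [147. 161. 172.]
rest0 0.61 [382. 251.  12.  37.] c [ 473.2 -284.6] ang -1.1 size [76.8 20.8] bgr [47. 57. 76.]
top 0.84 [ 31.3 -47.3] -80.455635 (np.float32(146.98096), np.float32(24.915945))
top 0.61 [-392.8  140.5] -1.1346146 (np.float32(76.54412), np.float32(20.712437))
shares x -0.5837 y -0.2868 z 0.1317 spin -0.4619 min rows xy 8.7 z 1.8 spin 9.8 pos [0.5829 0.1901 0.229 ] yaw 99.35 t 19.4
shares x -0.5837 y -0.2868 z 0.1317 spin 0.0000 min rows xy 8.7 z 1.8 spin 0.0 pos [0.5829 0.1901 0.229 ] yaw 99.35 t 19.4
```

The parer lies correctly in its lane (box frame about 28, -46 mm). The rest has been knocked to y = -285 mm, so I'll re-measure it later. Next is the cleaver.

Call:
carry_out(
  targets=[
    [[0.4,-0.0486,-0.0236,0,0],[0.4,-0.0487,-0.0237,0,0],[0.4,-0.0486,-0.0236,0,0],[0.4,-0.0487,-0.0237,0,0],[0.4,-0.0486,-0.0236,0,0],[0.4,-0.0487,-0.0237,0,0],[0.4,-0.0486,-0.0236,0,0],[0.4,-0.0487,-0.0237,0,0],[0.4,-0.0487,-0.0236,0,0],[0.4,-0.0487,-0.0236,0,0],[0.4,-0.0487,-0.0236,0,0],[0.4,-0.0487,-0.0236,0,0]],
  ],
)

```text
clock: 20.6
position: [0.4719, -0.184, 0.2299]
orientation: [-179.9, -0.1, 99.4]
wrist_force: [0.3, 0.1, 0.1]
gripper_width: 0.601
grip_force: 0.0
```

Call:
carry_out(
  targets=[
    [[0.4,0,0,0,-0.042],[0.4,0,0,0,-0.042],[0.4,0,0,0,-0.042],[0.4,0,0,0,-0.042],[0.4,0,0,0,-0.042],[0.4,0,0,0,-0.042],[0.4,0,0,0,-0.042],[0.4,0,0,0,-0.042],[0.4,0,0,0,-0.042],[0.4,0,0,0,-0.042],[0.4,0,0,0,-0.041],[0.4,0,0,0.05,0],[0.4,0,0,0.07,0],[0.4,0,0,0.07,0],[0.4,0,0,0.05,0],[0.4,0,0,0.03,0],[0.4,0,0,0,0],[0.4,0,0,0,0]],
  ],
)

```text
clock: 22.4
position: [0.4724, -0.1829, 0.0685]
orientation: [180.0, -0.1, -177.7]
wrist_force: [0.4, -0.4, 0.2]
gripper_width: 0.598
grip_force: 0.0
```

```bash
python3 - <<'E'
from h import *
p=grab('wrist'); p=grab('wrist'); tools(p,('cleaver',))
for q in masks_of('cleaver',p)[:2]: print(handle(p,q['box']))
to(.4719,-.1833,.008,-177.4)
E
```

```text
cleaver 0.75 [320. 240.  35. 173.] c [ 500.4 -182.3] ang 2.5 size [149.8  27.9] bgr [48. 57. 72.]
cleaver 0.55 [271.  38. 108.  73.] c [ 346.9 -215.9] ang 54.1 size [70.6 23. ] bgr [125.  59.  30.]
(array([ 464.93076, -184.40787], dtype=float32), np.float32(3.1343338), (np.float32(79.04897), np.float32(20.703457)))
(array([ 348.2387 , -215.17938], dtype=float32), np.float32(53.55359), (np.float32(67.83497), np.float32(21.629045)))
shares x 0.0036 y 0.0009 z 0.1035 spin -0.0015 min rows xy 1.0 z 1.4 spin 0.0 pos [ 0.4741 -0.1837  0.0701] yaw -177.67 t 22.6
```

Call:
carry_out(
  targets=[
    [[0.4,0,0,0.04,-0.001],[0.4,0,0,0.03,0],[0.4,0,0,0.02,0],[0.4,0,0,0.009,0],[0.6,0,0,0,0],[1,0,0,0,0],[1,0,0,0,0],[1,0,0,0,0],[1,0,0,0,0],[1,0,0,0,0],[1,0,0,0,0]],
  ],
)

```text
clock: 23.7
position: [0.4738, -0.1836, 0.0103]
orientation: [-179.9, 0.1, -177.5]
wrist_force: [-0.9, 0.1, 6.0]
gripper_width: 0.235
grip_force: 59.4
```

Call:
carry_out(
  targets=[
    [[1,0,0,-0.02,0],[1,0,0,-0.04,0],[1,0,0,-0.06,0],[1,0,0,-0.06,0],[1,0,0,-0.04,0],[1,0,0,0,0],[1,0,0,0,0],[1,0,0,0,0]],
  ],
)

```text
clock: 24.5
position: [0.4719, -0.1826, 0.1402]
orientation: [179.9, -0.1, -177.5]
wrist_force: [0.7, 0.3, -1.6]
gripper_width: 0.234
grip_force: 58.8
```

```bash
python3 - <<'E'
from h import *
p=grab('wrist'); p=grab('wrist'); print(butt(p,.010))
w=bw(.0575,.046); to(w[0],w[1],.139,99.35); print(w)
E
```

```text
(166, array([[-49.50447405,  -2.41998774,  10.        ],
       [-41.72452475, -12.03747184,  10.        ],
       [-42.59321859,   7.84692602,  10.        ]]))
shares x -0.0608 y 0.5951 z 0.0014 spin 0.4620 min rows xy 8.0 z 0.0 spin 9.8 pos [ 0.4718 -0.1825  0.1398] yaw -177.49 t 24.6
[0.49254195 0.17579268]
```

Call:
carry_out(
  targets=[
    [[1,-0.0051,0.0493,0,0],[1,-0.005,0.0493,0,0],[1,-0.0051,0.0493,0,0],[1,-0.005,0.0493,0,0],[1,-0.0051,0.0493,0,0],[1,-0.005,0.0493,0,0],[1,-0.0051,0.0493,0,0],[1,-0.005,0.0493,0,0],[1,-0.0051,0.0493,0,0],[1,-0.005,0.0493,0,0],[1,-0.0051,0.0493,0,0],[1,-0.005,0.0493,0,0]],
  ],
)

```text
clock: 25.8
position: [0.4927, 0.1741, 0.1401]
orientation: [-180.0, -0.1, -177.5]
wrist_force: [0.4, 0.7, 0.1]
gripper_width: 0.236
grip_force: 58.9
```

Call:
carry_out(
  targets=[
    [[1,0,0,0,0.042],[1,0,0,0,0.042],[1,0,0,0,0.042],[1,0,0,0,0.042],[1,0,0,0,0.042],[1,0,0,0,0.042],[1,0,0,0,0.042],[1,0,0,0,0.042],[1,0,0,0,0.042],[1,0,0,0,0.042],[1,0,0,0,0.042],[1,0,0,0,0],[1,0,0,0,0],[1,0,0,0,0]],
  ],
)

```text
clock: 27.2
position: [0.4934, 0.173, 0.1408]
orientation: [-179.9, 0.0, 99.5]
wrist_force: [0.2, -0.3, -1.1]
gripper_width: 0.233
grip_force: 59.0
```

```bash
python3 - <<'E'
from h import *
w=bw(.0555,.046)
p=grab('wrist'); p=grab('wrist'); to(w[0],w[1],.0155,99.35)
t,W=butt(p,.010); print(t,[inbox(W[i]+read_state()['position']*1000) for i in range(3)],read_state()['gripper_width'])
E
```

```text
shares x 0.0015 y -0.0009 z 0.2093 spin 0.0003 min rows xy 1.0 z 2.8 spin 0.0 pos [0.4936 0.173  0.1411] yaw 99.41 t 27.3
120 [array([124.5,  45.5]), array([117.8,  63.8]), array([117.9,  27.2])] 0.23173480537651495
```

Call:
carry_out(
  targets=[
    [[1,0.0015,-0.001,0.04,0],[1,0,0,0.05,0],[1,0,0,0.05,0],[1,0,0,0.03,0],[1,0,0,0.018,0],[1,0,0,0.01,0],[1,0,0,0.006,0],[1,0,0,0.003,0],[1,0,0,0,0],[1,0,0,0,0]],
  ],
)

```text
clock: 28.3
position: [0.4936, 0.174, 0.0177]
orientation: [179.9, 0.0, 99.4]
wrist_force: [-0.4, -0.2, -1.1]
gripper_width: 0.235
grip_force: 59.0
```

```bash
python3 - <<'E'
from h import *
p=grab('wrist','w7.png'); s=read_state(); print(s['position'],s['wrist_force'],s['gripper_width'])
E
```

```text
[0.49354632 0.17399962 0.01770643] [-0.91362073  0.11959888 -0.61664593] 0.2330554095600359
```

View pics/w7.png

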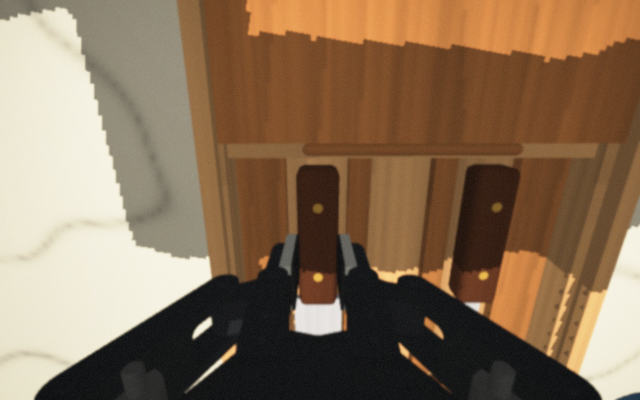

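The cleaver is inside the near lane at (318,235), and the parer is in the far lane at (487,235). I'll lower it a little and release.

Call:
carry_out(
  targets=[
    [[1,0,0,0.003,0],[1,0,0,0,0],[0.7,0,0,0,0],[0.6,0,0,0,0],[0.6,0,0,0,0],[0.6,0,0,0,0],[0.6,0,0,-0.02,0],[0.6,0,0,-0.04,0],[0.6,0,0,-0.06,0],[0.6,0,0,-0.08,0],[0.4,0,0,-0.08,0],[0.4,0,0,-0.08,0],[0.4,0,0,0,0],[0.4,0,0,0,0]],
  ],
)

```text
clock: 29.75
position: [0.4941, 0.1741, 0.2333]
orientation: [179.8, -0.0, 99.4]
wrist_force: [0.0, -0.2, -0.9]
gripper_width: 0.601
grip_force: 0.0
```

```bash
python3 - <<'E'
from h import *
p=grab('wrist')
for l in('cleaver','parer'):
  for q in masks_of(l,p)[:3]:
    c,a,s=rect(p,q['mask'],.016); print(l,q['score'],inbox(c),a,s)
t=grab('top'); tools(t,('rest0',))
to(.473,-.284,.229,-179)
E
```

```text
cleaver 0.87 [27.  44.4] -81.25106 (np.float32(153.21964), np.float32(28.808968))
cleaver 0.72 [-305.3  263.3] 53.792927 (np.float32(117.05142), np.float32(21.97572))
parer 0.64 [ 28.6 -45.5] -80.785324 (np.float32(147.59752), np.float32(24.436438))
rest0 0.73 [384. 250.  10.  35.] c [ 474.  -284.7] ang -1.1 size [75.1 20.8] bgr [46. 57. 75.]
rest0 0.68 [440. 239.  37.  26.] c [ 502.1 -400.6] ang 50.1 size [76.2 23. ] bgr [147. 161. 173.]
shares x -0.7474 y -0.1547 z 0.0009 spin -0.4536 min rows xy 10.2 z 0.0 spin 9.6 pos [0.4917 0.1736 0.2295] yaw 99.35 t 30.0
```

Both tools are in place. Next is the rest.

Call:
carry_out(
  targets=[
    [[0.4,-0.0623,-0.0129,0,0],[0.4,-0.0623,-0.0129,0,0],[0.4,-0.0623,-0.0129,0,0],[0.4,-0.0623,-0.0129,0,0],[0.4,-0.0623,-0.0129,0,0],[0.4,-0.0623,-0.0129,0,0],[0.4,-0.0623,-0.0129,0,0],[0.4,-0.0623,-0.0129,0,0],[0.4,-0.0623,-0.0129,0,0],[0.4,-0.0623,-0.0129,0,0],[0.4,-0.0623,-0.0129,0,0],[0.4,-0.0623,-0.0129,0,0]],
  ],
)

```text
clock: 31.2
position: [0.4733, -0.2849, 0.23]
orientation: [-179.9, -0.1, 99.3]
wrist_force: [0.9, 0.0, -0.6]
gripper_width: 0.597
grip_force: 0.0
```

Call:
carry_out(
  targets=[
    [[0.4,0,0,0,-0.042],[0.4,0,0,0,-0.042],[0.4,0,0,0,-0.042],[0.4,0,0,0,-0.042],[0.4,0,0,0,-0.042],[0.4,0,0,0,-0.042],[0.4,0,0,0,-0.042],[0.4,0,0,0,-0.042],[0.4,0,0,0,-0.042],[0.4,0,0,0,-0.042],[0.4,0,0,0,-0.0336],[0.4,0,0,0.05,0],[0.4,0,0,0.07,0],[0.4,0,0,0.05,0],[0.4,0,0,0.03,0],[0.4,0,0,0,0],[0.4,0,0,0,0]],
  ],
)

```text
clock: 32.9
position: [0.4736, -0.2833, 0.1108]
orientation: [179.9, -0.1, -179.0]
wrist_force: [0.0, -0.3, 0.7]
gripper_width: 0.601
grip_force: 0.0
```

```bash
python3 - <<'E'
from h import *
p=grab('wrist','w8.png'); tools(p,('rest0',))
for q in masks_of('rest0',p)[:1]: c,a,_=h=handle(p,q['box']); print(h)
to(c[0]/1000,c[1]/1000,.008,a+180)
E
```

```text
rest0 0.96 [314. 198.  26.  86.] c [ 474. -287.] ang -1.4 size [76.3 21.2] bgr [17. 28. 49.]
rest0 0.94 [188. 227.  84.  66.] c [ 502.1 -402.6] ang 52.2 size [76.4 30.7] bgr [129. 146. 152.]
(array([ 472.586  , -287.44293], dtype=float32), np.float32(-1.0711348), (np.float32(73.48873), np.float32(20.26526)))
shares x 0.0043 y -0.0048 z 0.1745 spin 0.0115 min rows xy 1.0 z 2.3 spin 0.2 pos [ 0.4751 -0.2845  0.1127] yaw -179.0 t 33.0
```

View pics/w8.png

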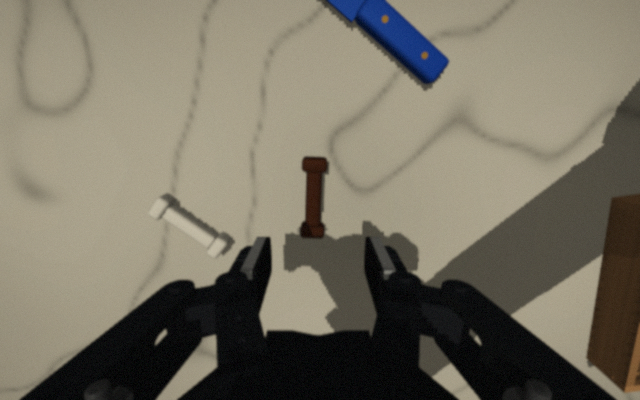

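The dark rest is at (314,197), almost centred between the fingers, and the white look-alike is clear at (190,227). I'll grasp the dark one.

Call:
carry_out(
  targets=[
    [[0.4,0.002,-0.004,0.05,0.011],[0.4,0,0,0.06,0],[0.4,0,0,0.04,0],[0.4,0,0,0.021,0],[0.6,0,0,0,0],[1,0,0,0,0],[1,0,0,0,0],[1,0,0,0,0],[1,0,0,0,0],[1,0,0,0,0],[1,0,0,0,0]],
  ],
)

```text
clock: 34.15
position: [0.4745, -0.2873, 0.0107]
orientation: [-179.9, 0.2, 179.0]
wrist_force: [-1.5, 1.0, 6.4]
gripper_width: 0.133
grip_force: 59.4
```

Call:
carry_out(
  targets=[
    [[1,0,0,-0.02,0],[1,0,0,-0.04,0],[1,0,0,-0.06,0],[1,0,0,-0.06,0],[1,0,0,-0.04,0],[1,0,0,0,0],[1,0,0,0,0],[1,0,0,0,0]],
  ],
)

```text
clock: 34.95
position: [0.4722, -0.2856, 0.1397]
orientation: [179.9, -0.1, 179.0]
wrist_force: [-0.5, 0.1, -1.0]
gripper_width: 0.138
grip_force: 58.6
```

```bash
python3 - <<'E'
from h import *
p=grab('wrist'); p=grab('wrist'); print(butt(p,.010),read_state()['gripper_width'])
for y in(.0485,-.0485):
    w=bw(-.077,y); print(w); to(w[0],w[1],.139,189.35)
E
```

```text
(182, array([[-41.67842115,   0.62471833,  10.        ],
       [-34.24850201,  -9.37235565,  10.        ],
       [-33.90416668,  10.37477998,  10.        ]])) 0.13394657821877962
[0.5119267  0.04267345]
shares x -0.0571 y 0.5479 z 0.0004 spin -0.0574 min rows xy 7.3 z 0.0 spin 1.2 pos [ 0.472  -0.2855  0.1392] yaw 179.02 t 35.0
[0.60763799 0.05843255]
shares x -0.2162 y 0.5769 z 0.0004 spin -0.0574 min rows xy 8.2 z 0.0 spin 1.2 pos [ 0.472  -0.2855  0.1392] yaw 179.02 t 35.0
```

```bash
python3 - <<'E'
from h import *
p=grab('wrist'); s=read_state()['position']; print(s)
cv2.imwrite('pics/w9.png',cv2.resize(p['image'][140:340,220:420],None,fx=3,fy=3,interpolation=cv2.INTER_CUBIC))
a=np.radians(179.0)
for x in(-37,37):
    X=s+np.array([x/1000*1,0,.0095]); print(x,pix(p,X))
E
```

```text
[ 0.4721088  -0.28554312  0.13932663]
-37 [[316.71003899 191.31333105]]
37 [[319.02506776 317.12687864]]
```

View pics/w9.png

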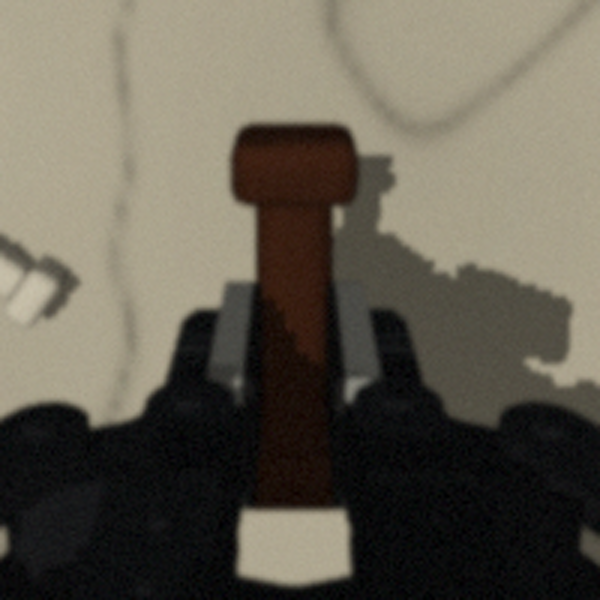

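The wrist crop shows the rest held at (318,245). Its ends are about 8 px (≈3–5 mm) nearer the robot than the TCP. I'll carry it over the near bay with that offset and check again low over the bay.

Call:
carry_out(
  targets=[
    [[1,-0.0078,0.0686,0,0],[1,-0.0078,0.0686,0,0],[1,-0.0078,0.0686,0,0],[1,-0.0078,0.0686,0,0],[1,-0.0078,0.0686,0,0],[1,-0.0078,0.0686,0,0],[1,-0.0077,0.0687,0,0],[1,-0.0076,0.0687,0,0],[1,0,0,0,-0.0287],[1,0,0,0,-0.0287],[1,0,0,0.05,0],[1,0,0,0.06,0],[1,0,0,0.04,0],[1,0,0,0.02,0],[1,0,0,0.012,0],[1,0,0,0,0],[1,0,0,0,0]],
  ],
)

```text
clock: 36.8
position: [0.5169, 0.0424, 0.0324]
orientation: [-180.0, 0.1, -170.7]
wrist_force: [1.5, -0.4, -0.9]
gripper_width: 0.136
grip_force: 58.8
```

```bash
python3 - <<'E'
from h import *
p=grab('wrist'); w=bw(-.077,.0455); to(w[0],w[1],.0155,189.35); s=read_state(); print(s['gripper_width'],s['wrist_force'])
cv2.imwrite('pics/w10.png',cv2.resize(p['image'][100:340,180:480],None,fx=2.5,fy=2.5,interpolation=cv2.INTER_CUBIC))
for x,y in((-.062,.008),(-.062,.089),(-.092,.008),(-.092,.089)):
    print((x,y),((pix(p,[*bw(x,y),.013])[0]-[180,100])*2.5).round())
E
```

```text
shares x 0.0036 y 0.0019 z 0.0286 spin -0.0000 min rows xy 1.0 z 0.4 spin 0.0 pos [0.5172 0.0424 0.0327] yaw -170.65 t 36.9
0.13538453234786238 [-0.00289339 -0.22974284 -0.18429003]
(-0.062, 0.008) [405. 462.]
(-0.062, 0.089) [414. 161.]
(-0.092, 0.008) [292. 462.]
(-0.092, 0.089) [285. 161.]
```

View pics/w10.png

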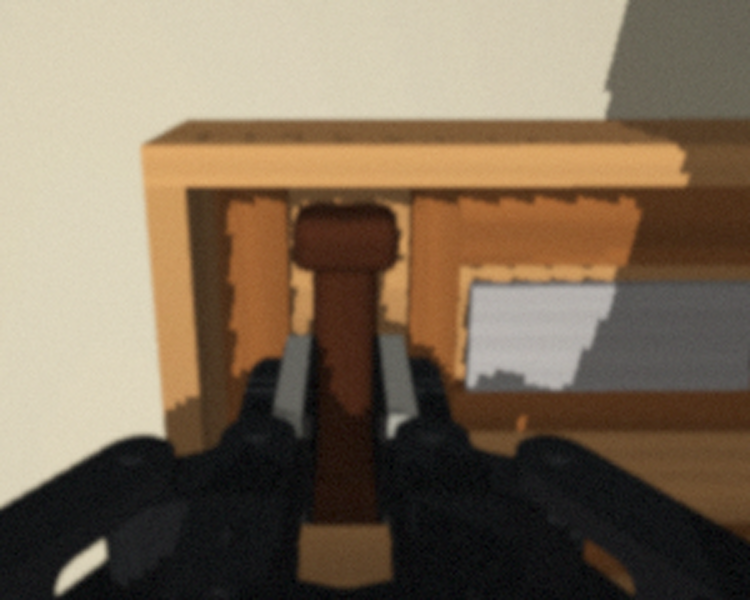

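The rest's end is at crop row 205 and the wall's inner edge is at row 188. That is a gap of about 3.5 mm, so it is centred along the bay. It sits about 1 mm left across the bay, so I'll correct that, lower and release.

Call:
carry_out(
  targets=[
    [[1,0,0.0015,0.01,0],[1,0,0,0.01,0],[1,0,0,0.006,0],[1,0,0,0.003,0],[1,0,0,0,0],[1,0,0,0,0],[0.8,0,0,0,0],[0.7,0,0,0,0],[0.7,0,0,0,0],[0.7,0,0,0,0],[0.7,0,0,-0.02,0],[0.7,0,0,-0.04,0],[0.7,0,0,-0.06,0],[0.5,0,0,-0.08,0],[0.5,0,0,-0.08,0],[0.5,0,0,-0.08,0],[0.5,0,0,0,0],[0.5,0,0,0,0]],
  ],
)

```text
clock: 38.65
position: [0.5169, 0.0433, 0.2319]
orientation: [-180.0, 0.2, -170.6]
wrist_force: [-0.3, 1.0, -1.5]
gripper_width: 0.496
grip_force: 0.0
```

```bash
python3 - <<'E'
from h import *
p=grab('wrist','w11.png')
for l in('cleaver','parer','rest0','fork'):
  for q in masks_of(l,p)[:3]:
    c,a,s=rect(p,q['mask'],.018); print(l,round(q['score'],2),inbox(c),a,s)
v,u=np.mgrid[0:400,0:640]; X=world(p,np.c_[u.ravel(),v.ravel()]); d=(X[:,:2]-BO); b=np.c_[d@BX,d@BY]
for n,x,y in(('rest e1',-.077,.080),('rest mid',-.077,.0485),('rest e2',-.077,.018),('cl handle',.064,.046),('pa handle',.064,-.046)):
    k=np.hypot(*(b-[x,y]).T)<.005; print(n,np.median(X[k,2]) if k.any() else None)
to(.5106,.3522,.043,189.35)
E
```

```text
cleaver 0.8 [27.8 45.6] -80.61985 (np.float32(150.53288), np.float32(27.529081))
cleaver 0.62 [-283.8  228.2] -80.82854 (np.float32(32.580517), np.float32(15.404702))
parer 0.66 [ 28.  -45.8] -80.63825 (np.float32(151.42844), np.float32(25.677574))
fork 0.24 [121.6  -6.7] -80.58725 (np.float32(483.09174), np.float32(209.55482))
rest e1 0.0231363444547919
rest mid 0.025244416951501036
rest e2 0.029448934622275658
cl handle 0.024003932434981196
pa handle 0.023828361883985627
shares x -0.0772 y 0.5089 z 0.3088 spin 0.0000 min rows xy 6.9 z 4.1 spin 0.0 pos [0.5145 0.0434 0.2283] yaw -170.65 t 38.9
```

View pics/w11.png

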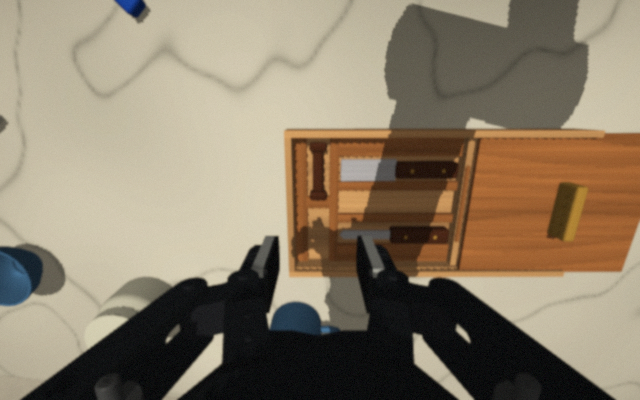

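The top-down view shows the cleaver and parer seated. The rest at (318,170) reads about 5 mm high at its inner end, so it is tilted onto the middle partition. I'll measure its extent.

```bash
python3 - <<'E'
from h import *
p=grab('wrist')
c,a,s=handle(p,[318,170,22,64],.026); print('rest',inbox(c),a,s)
v,u=np.mgrid[130:215,300:340]; X=world(p,np.c_[u.ravel(),v.ravel()]); d=(X[:,:2]-BO)*1000; x,y=d@BX,d@BY
for t in range(0,96,4):
    k=(abs(y-t)<2)&(abs(x+77)<6); print(t,k.sum(),np.round(np.median(X[k,2])*1000,1),end=' | ')
cv2.imwrite('pics/w12.png',cv2.resize(p['image'][120:260,280:400],None,fx=4,fy=4,interpolation=cv2.INTER_CUBIC))
E
```

```text
rest [-76.7  44.1] 9.359586 (np.float32(85.81205), np.float32(45.175774))
0 25 12.9 | 4 9 12.3 | 8 9 29.9 | 12 27 30.4 | 16 28 30.1 | 20 35 27.6 | 24 24 27.3 | 28 31 26.8 | 32 27 26.5 | 36 27 26.2 | 40 27 25.8 | 44 33 25.2 | 48 33 24.9 | 52 29 25.0 | 56 29 24.4 | 60 29 24.0 | 64 40 23.2 | 68 29 22.5 | 72 30 24.4 | 76 30 24.3 | 80 49 22.9 | 84 27 6.0 | 88 10 42.3 | 92 29 42.0 |
```

View pics/w12.png

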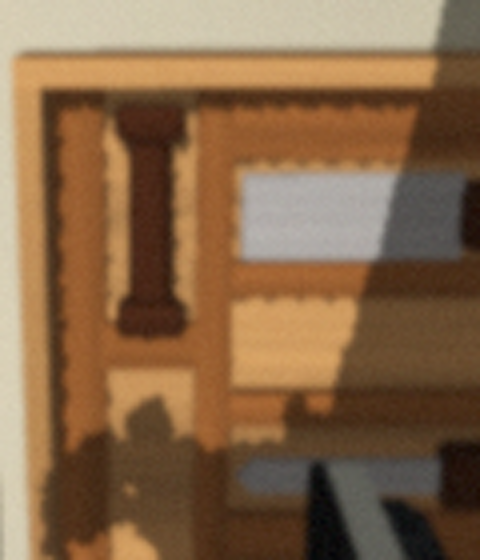

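The rest spans box y ≈ 8–82 mm, with its inner end on the partition edge. It needs about +3.6 mm along tool +x. I'll regrip it, lift, shift and set it down.

Call:
carry_out(
  targets=[
    [[0.7,0,0,0.05,0],[0.7,0,0,0.07,0],[0.7,0,0,0.07,0],[0.7,0,0,0.07,0],[0.7,0,0,0.05,0],[0.7,0,0,0.03,0],[0.7,0,0,0.01,0],[0.7,0,0,0.007,0],[1,0,0,0,0],[1,0,0,0,0],[1,0,0,0,0],[1,0,0,0,0],[1,0,0,0,0],[1,0,0,-0.007,0],[1,0,0,-0.007,0],[1,0,0,0,0],[1,0.006,0,0,0],[1,0,0,0,0],[1,0,0,0,0]],
  ],
)

```text
clock: 40.85
position: [0.5118, 0.0428, 0.0241]
orientation: [180.0, -0.0, -170.6]
wrist_force: [0.1, 0.6, -0.4]
gripper_width: 0.142
grip_force: 61.1
```

```bash
python3 - <<'E'
from h import *
s=read_state(); print(s['position'],s['gripper_width'],s['wrist_force'])
E
```

```text
[0.51179153 0.04276353 0.02410058] 0.14156019197531453 [ 0.07273636  0.61112459 -0.3598078 ]
```

Call:
carry_out(
  targets=[
    [[1,0,0,0.006,0],[1,0,0,0.006,0],[1,0,0,0.003,0],[1,0,0,0,0],[0.8,0,0,0,0],[0.7,0,0,0,0],[0.7,0,0,0,0],[0.7,0,0,0,0],[0.7,0,0,-0.02,0],[0.7,0,0,-0.04,0],[0.7,0,0,-0.06,0],[0.5,0,0,-0.08,0],[0.5,0,0,-0.08,0],[0.5,0,0,-0.08,0],[0.5,0,0,0,0],[0.5,0,0,0,0]],
  ],
)

```text
clock: 42.45
position: [0.5134, 0.0427, 0.2334]
orientation: [-179.9, 0.2, -170.6]
wrist_force: [-0.8, 0.4, -0.4]
gripper_width: 0.499
grip_force: 0.0
```

```bash
python3 - <<'E'
from h import *
p=grab('wrist','w13.png')
v,u=np.mgrid[130:225,295:345]; X=world(p,np.c_[u.ravel(),v.ravel()]); d=(X[:,:2]-BO)*1000; x,y=d@BX,d@BY
for t in range(0,96,4):
    k=(abs(y-t)<2)&(abs(x+77)<6); print(t,np.round(np.median(X[k,2])*1000,1),end=' | ')
print()
for t in range(-100,-52,4):
    k=(abs(x-t)<2)&(abs(y-80)<3); print(t,np.round(np.median(X[k,2])*1000,1),end=' | ')
for q in masks_of('rest0',p)[:2]:
    c,a,s=rect(p,q['mask'],.022); print(round(q['score'],2),inbox(c),a,s)
to(.5106,.3522,.043,189.35)
E
```

```text
0 13.0 | 4 12.8 | 8 13.4 | 12 23.6 | 16 24.0 | 20 23.0 | 24 21.7 | 28 21.4 | 32 21.8 | 36 21.8 | 40 21.9 | 44 21.7 | 48 21.8 | 52 21.8 | 56 21.9 | 60 21.8 | 64 21.9 | 68 21.8 | 72 21.8 | 76 24.0 | 80 24.0 | 84 17.6 | 88 41.3 | 92 42.0 | 
-100 12.7 | -96 12.7 | -92 12.4 | -88 6.5 | -84 24.3 | -80 24.2 | -76 23.5 | -72 23.8 | -68 23.2 | -64 5.8 | -60 13.1 | -56 12.6 | 0.66 [-76.9  48. ] 9.371162 (np.float32(73.0279), np.float32(21.07454))
0.63 [-464.3  108.1] -8.822474 (np.float32(15.378826), np.float32(5.8920913))
shares x -0.0825 y 0.5090 z 0.3123 spin -0.0000 min rows xy 6.9 z 4.2 spin 0.0 pos [0.5114 0.0428 0.2304] yaw -170.65 t 42.5
```

The rest is flat at (-76.9, 48.0) mm. Next I'll close the lid.

Call:
carry_out(
  targets=[
    [[0,-0.0082,0.0509,0,0],[0,-0.0082,0.0509,0,0],[0,-0.0083,0.0509,0,0],[0,-0.0082,0.0509,0,0],[0,-0.0083,0.0509,0,0],[0,-0.0082,0.0509,0,0],[0,-0.0083,0.0509,0,0],[0,-0.0082,0.0509,0,0],[0,-0.0083,0.0509,0,0],[0,-0.0083,0.0509,0,0],[0,0,0,0,0],[0,0,0,0,0]],
  ],
)

```text
clock: 43.75
position: [0.5103, 0.3519, 0.229]
orientation: [-179.9, -0.2, -170.6]
wrist_force: [0.3, 0.9, 0.0]
gripper_width: 1.002
grip_force: 0.0
```

```bash
python3 - <<'E'
from h import *
p=grab('wrist')
X=world(p,np.stack(np.meshgrid(range(640),range(400)),-1).reshape(-1,2)); k=(X[:,2]>.058)&(X[:,2]<.07)&(abs(X[:,0]-.51)<.08)&(abs(X[:,1]-.35)<.06)
print('pull',cv2.minAreaRect((X[k,:2]*1000).astype(np.float32)),k.sum())
to(.5106,.3522,.043,189.35)
t=grab('top'); tools(t,('fork','rest0','cleaver','parer'))
E
```

```text
pull ((509.3153381347656, 351.96673583984375), (69.4465560913086, 13.974828720092773), 9.121227264404297) 768
shares x -0.0003 y 0.0015 z 0.3109 spin 0.0000 min rows xy 1.0 z 4.1 spin 0.0 pos [0.5106 0.3513 0.2295] yaw -170.65 t 43.8
fork 0.37 [131. 221. 235. 130.] c [532.3 247.1] ang -80.7 size [476.3 209.4] bgr [ 52.  79. 114.]
fork 0.31 [ 69. 234. 125. 109.] c [512.3 365.1] ang -80.6 size [236.2 195.2] bgr [ 42.  67. 102.]
rest0 0.68 [442. 240.  33.  26.] c [ 502.7 -401. ] ang 51.8 size [74.5 22.7] bgr [145. 159. 170.]
rest0 0.67 [225. 229.  15.  40.] c [514.3  46.7] ang 7.8 size [80.  23.7] bgr [39. 52. 75.]
cleaver 0.98 [370. 331.  66.  55.] c [ 322.6 -247.1] ang 54.3 size [151.9  31. ] bgr [130.  79.  59.]
cleaver 0.96 [175. 238.  75.  26.] c [497.7 149.7] ang -79.7 size [152.9  31.7] bgr [ 81.  90. 108.]
parer 0.85 [166. 200.  74.  16.] c [588.2 167.5] ang -82.4 size [149.3  26.8] bgr [59. 70. 91.]
```

Call:
carry_out(
  targets=[
    [[0,0,0,0.05,0],[0,0,0,0.07,0],[0,0,0,0.07,0],[0,0,0,0.06,0],[0,0,0,0.04,0],[0,0,0,0.02,0],[0.6,0,0,0,0],[1,0,0,0,0],[1,0,0,0,0],[1,0,0,0,0],[1,0,0,0,0],[1,0,0,0,0],[1,0,0,0,0],[1,0,0,0,0]],
  ],
  grip_force=80,
)

```text
clock: 45.45
position: [0.5123, 0.3525, 0.0468]
orientation: [180.0, 0.1, -170.6]
wrist_force: [-1.0, -0.7, 6.0]
gripper_width: 0.141
grip_force: 79.0
```

Call:
carry_out(
  targets=[
    [[1,0,-0.01,0,0],[1,0,-0.02,0,0],[1,0,-0.03,0,0],[1,0,-0.03,0,0],[1,0,-0.03,0,0],[1,0,-0.03,0,0],[1,0,-0.03,0,0],[1,0,-0.03,0,0],[1,0,-0.03,0,0],[1,0,-0.03,0,0],[1,0,-0.03,0,0],[1,0,-0.02,0,0],[1,0,-0.015,0,0],[1,0,-0.015,0,0],[1,0,-0.01,0,0],[1,0,-0.01,0,0],[1,0,-0.006,0,0],[1,0,0,0,0],[1,0,0,0,0]],
  ],
)

```text
clock: 47.35
position: [0.5492, 0.1305, 0.0467]
orientation: [179.9, 0.2, -170.6]
wrist_force: [-0.6, 3.5, 6.5]
gripper_width: 0.145
grip_force: 79.4
```

```bash
python3 - <<'E'
from h import *
s=read_state(); print(s['position'],s['wrist_force'],s['gripper_width'],'to home',(s['position'][:2]-[.546,.130])@BX)
E
```

```text
[0.54922521 0.13045836 0.04673785] [-0.58805374  3.4789607   6.45652398] 0.1454611736429339 to home -7.171195956153137e-05
```

It reads home, but I'll push a few millimetres more against the stop to make sure, then release.

Call:
carry_out(
  targets=[
    [[1,0,-0.003,0,0],[1,0,-0.003,0,0],[1,0,0,0,0],[1,0,0,0,0]],
  ],
)

```text
clock: 47.75
position: [0.5493, 0.1304, 0.0468]
orientation: [179.5, 0.2, -170.5]
wrist_force: [-2.1, 12.0, 6.7]
gripper_width: 0.141
grip_force: 79.4
```

Call:
carry_out(
  targets=[
    [[0.5,0,0,0,0],[0,0,0,0,0],[0,0,0,0,0],[0,0,0,-0.03,0],[0,0,0,-0.06,0],[0,0,0,-0.07,0],[0,0,0,-0.07,0],[0,0,0,-0.07,0],[0,0,0,-0.01,0],[0,0,0,0,0]],
  ],
)

```text
clock: 48.75
position: [0.55, 0.1258, 0.2329]
orientation: [-180.0, 0.2, -170.7]
wrist_force: [-1.1, 0.3, -1.0]
gripper_width: 1.0
grip_force: 0.0
```

```bash
python3 - <<'E'
from h import *
p=grab('wrist')
v,u=np.mgrid[0:400,0:640]; uv=np.c_[u.ravel(),v.ravel()]
X=world(p,uv); k=(X[:,2]>.058)&(X[:,2]<.07)&(abs(X[:,0]-.53)<.1)&(abs(X[:,1]-.13)<.12)
r=cv2.minAreaRect((X[k,:2]*1000).astype(np.float32)); print('pull',r,k.sum(),'lid mm',(np.array(r[0])-[545.97,130.06])@BX)
t=grab('top'); tools(t,('mug','canister','dip_bowl')); print(read_state()['wrist_force'])
E
```

```text
pull ((546.3944091796875, 130.04893493652344), (69.1838607788086, 13.572762489318848), 9.231832504272461) 724 lid mm -0.07986967418317446
mug 0.83 [217. 108.  58.  52.] c [788.5  62.4] ang 65.9 size [119.4 106.9] bgr [89. 76. 64.]
canister 0.8 [332. 111.  49.  50.] c [ 783.1 -179.6] ang 0.1 size [116.8 100.5] bgr [139. 156. 166.]
dip_bowl 0.62 [419. 129.  42.  39.] c [ 739.7 -371. ] ang 88.6 size [88.5 88.4] bgr [101.  85.  69.]
dip_bowl 0.32 [331. 112.  52.  56.] c [ 782.  -179.7] ang -27.4 size [117.9 106.7] bgr [137. 155. 165.]
dip_bowl 0.3 [180. 215. 114. 102.] c [550.  139.3] ang -80.2 size [229.5 183.4] bgr [ 49.  79. 119.]
[-0.53516973 -0.07722238 -0.32986563]
```

The lid is home (-0.1 mm), and the mug, canister and bowl haven't moved. I'm handing in the job.

```bash
python3 -c "
from h import *
print(ticket.finish_job())"
```

```text
the job is handed in; nothing more can be done
None
```

The job is handed in, with no verdict returned: the parer, cleaver and dark knife rest (no fork or second rest was on the worktop) lay flat in their compartments before closing, the lid measures within 0.1 mm of home, and the mug, canister and dip bowl show no movement.

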